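# Set out the scent tester: seat the double lid, keep the outer lid in hand

### The arm

A 6-joint arm with a two-finger parallel gripper is mounted at the origin on the work surface. World frame = base frame: x ahead of the robot, y to its left, z up, the work surface at z = 0. Lengths are in m, angles in rad, forces in N, time in s.
With the tool pointing down it reaches from about 0.3 to 0.875 m from the base axis. Payload 6.4 kg.
Tool frame: the origin (TCP) lies at the very end of the fingers, on their centre line; the grasp point (between the pads) lies 19 mm behind it; z points along the fingers, y is the line along which they close (so a half turn about z gives the same grasp; the last joint's range is limited). The gripper opens to 88 mm and grips with 3 to 60 N. Pads are 18 mm wide; open, the fingers measure 123 mm over their backs; the gripper's body (75 mm by 187 mm) begins 45 mm behind the grasp point.
Start: joints at [-1.483, 0.181, 1.607, -0, 1.354, -0.206], TCP at [0.167, -0.55, 0.205] pointing down, gripper open.
Joint ranges: [-2.99, 2.99], [-0.89, 2.07], [0.3, 2.58], [-1.14, 4.28], [0, 2.63], [-3.12, 3.12]. Speed limits (rad/s): [2.57, 2.57, 3.01, 3.14, 3.14, 3.14].

### API

Orientations are given as a unit quaternion [x, y, z, w].
In Python, from plant import r, snapshot gives the robot as it stands.
- The arm moves only by the tool arm_command, never from a script. Its argument "commands" is a list of rows, each a list of 3 entries, a list of its own where there are three numbers: the finger opening in m, from 0 to 0.0881, then the shift along the tool's x, y, z in m, then the turn, a rotation vector about the tool's x, y, z in degrees. A call has 1 to 12 rows; each row is the pose to reach, as a shift and turn from the pose commanded when the call began, along the tool's axes at that moment; what a row does not reach only later rows make up. A row lasts 1/8 s, in which the tool goes at most 62.5 mm and 10.7 degrees, less where a joint would pass 70% of its speed; a pose out of reach is approached as far as the arm can. A call with a gripper value outside its range is refused whole. The fingers move at their own pace and stop on an object; the grip force is fixed at half the most. Time passes only in rows, so rows that repeat a pose let the fingers close. It gives the time, the measured TCP pose, the force, the opening and the grip force at its end, in the units of the state.
- r.state(): the state, without advancing time (a new reading comes with each control period).
- snapshot(name): name is "scene" or "top"; returns a dict with "pixels" (480x640x3 uint8, red, green, blue), "depth" (480x640 float32, m along the optical axis (not along the pixel's ray), 0 where there is no reading), "fovy" (degrees; the focal length in pixels is half the picture's height over the tangent of half this angle, whatever the lens; pixels are square), "cx", "cy" (the principal point, pixels), "R" (3x3) and "t" (3): a world point X has camera coordinates R X + t. Camera axes: x right, y down, z forward; pixel columns grow to the right and rows downward; lengths in m; the calibration is good to about 2 mm. A picture is of the moment at which its call begins.
- r.close_job(): hands the job in; it is judged then, once.
The state is a dict: "time": time; "joints": joint angles; "dq": joint speeds; "tau": joint torques, N m; "ee_pos": TCP position; "orientation": TCP orientation; "contact_force": force on the tool from outside, world axes, zero at the start; "moment": the same for the moment, N m; "grip_width": finger opening in m; "grasp_force": force on a finger pad.
Only numpy, scipy, OpenCV 4.12 (cv2) and the standard library are available. Lean on these libraries where they do the work, as an engineer would, in place of code of your own. Each camera call takes 0.05 s, during which the arm holds its last target. There are 200 camera calls.

### The job

Set out the scent tester: take the double lid off its plinth with its two lids kept together, lower it (no dropping) into the middle-sized of the three open tins until the inner lid is fully seated and level, and let go of it. Then take the outer lid by its knob and lift it alone, level, about ten centimetres above where it sat, leaving the pierced inner lid seated in the tin and not touching it again. Finish while still holding the outer lid up there, and leave the tins and the other stock standing where they are.

Things in the scene. Friction and masses are not known exactly. Their poses are not given: they have to be found in the camera images.
- inner_lid: lower of the two nested lids, bare steel, about 0.1 kg, loose on the plinth, any yaw. Origin: centre of its underside, z up. Plug 43 mm across (chamfered foot), z 0 to 12 mm; rim disc 54 mm across, z 12 to 22; flat-ended lugs on +y and -y, z 12 to 22, 66 mm end to end, 22 mm wide (along x): carry both lids by these; pierced boss 38 mm across, z 22 to 26
- outer_lid: upper of the two nested lids: round black-iron cap 50 mm across, about 0.1 kg, sitting loosely by its weight on the inner lid's rim, around the boss. Origin: centre of its underside, z up, 22 mm above the inner lid's origin while nested. Cap z 0 to 8 mm, then an upright round knob 22 mm across, z 8 to 28, on the axis
- tin_middle: the middle-sized of three open black-iron tins, which takes the lid: 54 mm across, 60 mm tall, mouth 48 mm, about 0.4 kg, loose; stones lie well below the plug. Origin: centre of its underside. Fully seated, the inner lid's rim rests on the tin's rim, its origin 48 mm above the tin's. Which of the three places it stands in varies
- tin_small: open black-iron tin, too small for the lid: 38 mm across, 46 mm tall, loose; origin at the centre of its underside; not to be moved
- tin_large: open black-iron tin, too wide for the lid: 78 mm across, 72 mm tall, loose; origin at the centre of its underside; not to be moved
- plinth: fixed low black plinth under the double lid: foot 80 mm across and 6 mm thick, post 40 mm across up to its flat top at 30 mm; origin at the centre of its underside
- dropper_a: a small amber dropper bottle with a pointed metal-foil top, 26 mm across, 78 mm tall, loose; origin at the centre of its underside; bystander, not to be moved
- dropper_b: a small amber dropper bottle with a pointed metal-foil top, 26 mm across, 78 mm tall, loose; origin at the centre of its underside; bystander, not to be moved
- dropper_c: a small amber dropper bottle with a pointed metal-foil top, 26 mm across, 78 mm tall, loose; origin at the centre of its underside; bystander, not to be moved
- dropper_d: a small amber dropper bottle with a pointed metal-foil top, 26 mm across, 78 mm tall, loose; origin at the centre of its underside; bystander, not to be moved
- closed_tin_a: closed black-iron tin with a knobbed lid, about 90 mm across and 90 mm tall, loose, one piece; origin at the centre of its underside; bystander, not to be moved
- closed_tin_b: closed black-iron tin with a knobbed lid, about 90 mm across and 90 mm tall, loose, one piece; origin at the centre of its underside; bystander, not to be moved
- stone_bowl: pedestal bowl of stones, 116 mm across, about 95 mm tall, loose, one piece; origin at the centre of its underside; bystander, not to be moved
- atomiser: brass atomiser bottle, 34 mm across, 109 mm tall, loose; origin at the centre of its underside; bystander, not to be moved
Mind the look-alikes: they are no part of the job. Leave any turquoise or yellow look-alike of the outer_lid alone. What is shaped like the inner_lid but pink or purple is not meant.

How it is judged:
By the outcome, as a careful person would: the job done as asked, in the order asked, and still so for the second after the job is handed in, while the arm keeps its last pose, push and grip.
It also fails if it takes over 50 s, if anything falls off the work surface, if the arm or the gripper's body presses on something with over 40 N, if the wrist force passes 120 N, or if a joint passes its speed limit or range.

## Working session

There is one attempt and no reset: what is moved stays moved. The work goes in short steps, Python scripts to look and compute and a tool call to move; the robot and the scene stay as the last step left them, time stands still between calls to the robot, and variables do not carry over. Pictures are saved under pics/ and viewed, at most 10 in all, crops included, and the job is handed in when it is done.

Besides the shell and the picture viewer there is one more tool, called after "Request:" in YAML: its name, and indented under it one key for each argument. arm_command: Moves the arm, as the interface text tells. Its arguments: {"type":"object","properties":{"commands":{"type":"array"}},"required":["commands"]}

```bash
mkdir -p pics
cat > h.py <<'E'
import numpy as np, cv2
from plant import r, snapshot
def save(s,n): cv2.imwrite(f"pics/{n}.png",s["pixels"][:,:,::-1])
def cloud(s):
    f=240/np.tan(np.radians(s["fovy"])/2); v,u=np.mgrid[:480,:640]; d=s["depth"]
    P=np.stack([(u-s["cx"])/f*d,(v-s["cy"])/f*d,d],-1)
    return (P-np.array(s["t"]))@np.array(s["R"])
def ray(s,u,v,z):
    f=240/np.tan(np.radians(s["fovy"])/2); R=np.array(s["R"]); C=-R.T@np.array(s["t"])
    d=R.T@np.array([(u-s["cx"])/f,(v-s["cy"])/f,1]); return C+d*(z-C[2])/d[2]
E
python3 - <<'E'
from h import *
for n in("top","scene"):
    s=snapshot(n); save(s,n+"0"); np.savez(n+"0.npz",**s); print(n,s["fovy"],-np.array(s["R"]).T@s["t"])
st=r.state(); print(st["time"],st["ee_pos"],st["orientation"],st["contact_force"])
E
```

```text
top 47.48123250407252 [ 0.45763951 -0.03942863  1.40024792]
scene 45.78118059987287 [1.05365452 0.36761107 0.94089314]
0.1 [ 0.16646495 -0.54982071  0.20421686] [ 9.89229066e-01  1.46373627e-01  4.41711396e-05 -7.84455633e-04] [ 0.26157933 -0.60723074 -0.40581037]
```

View pics/top0.png

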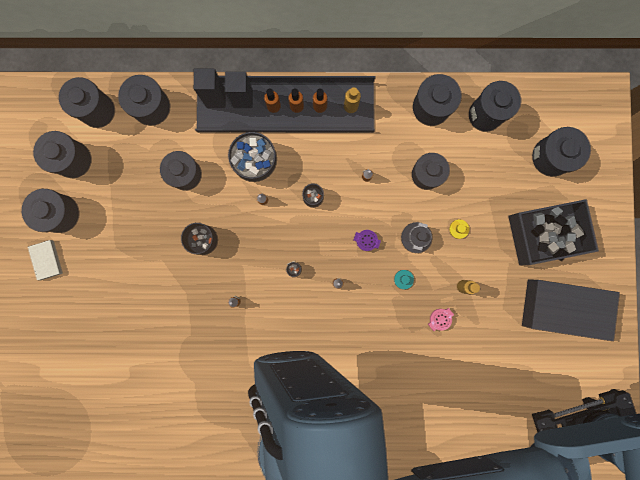

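View pics/scene0.png

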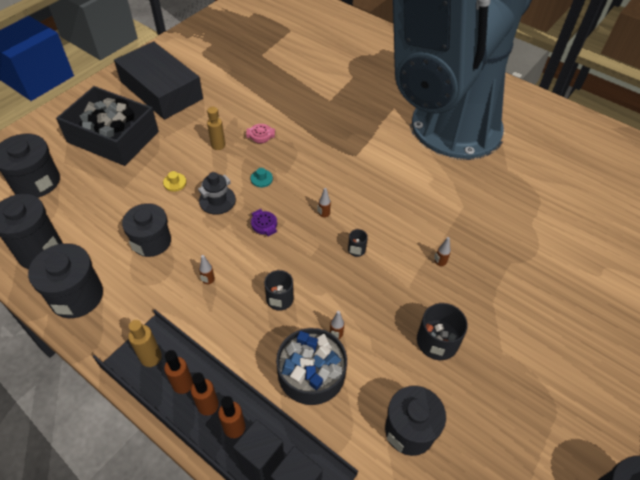

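The top view shows the double lid at about (416,237), the middle tin at (313,195), the small tin at (294,269), the large tin at (199,239), and droppers near (367,174) and (262,199). Next I'll measure the lid, its lug direction and the tin.

Run:
```python
from h import *
s=dict(np.load("top0.npz")); P=cloud(s); 
def rep(n,u,v,w,zlo,zhi):
    Q=P[v-w:v+w,u-w:u+w].reshape(-1,3); m=(Q[:,2]>zlo)&(Q[:,2]<zhi)&(s["depth"][v-w:v+w,u-w:u+w].ravel()>0); Q=Q[m]
    c,rad=cv2.minEnclosingCircle(Q[:,:2].astype(np.float32)) if len(Q) else ((0,0),0)
    print(n,len(Q),"mean",Q.mean(0).round(4),"mid",((Q.max(0)+Q.min(0))/2).round(4),"circ",np.round(c,4),round(rad,4)); return Q
rep("cap",416,237,22,.056,.065); rep("knob",416,237,22,.073,.09)
L=rep("lugs",416,237,22,.046,.056)
rep("tinrim",313,195,18,.054,.066)
for n,u,v in(("small",294,269),("large",199,239),("dA",367,174),("dB",262,199),("dC",338,284),("dD",234,302),("atom",470,287),("purple",367,240),("yel",460,229),("teal",404,279),("pink",441,319)): rep(n,u,v,18,.02,.12)
t=cv2.resize(s["pixels"][210:265,385:445],None,fx=8,fy=8,interpolation=cv2.INTER_CUBIC)
sc=dict(np.load("scene0.npz"))["pixels"][165:215,190:245]
sc=cv2.resize(sc,None,fx=5,fy=8*55/50,interpolation=cv2.INTER_CUBIC)
cv2.imwrite("pics/crop.png",np.hstack([t,sc])[:,:,::-1]); print(t.shape,sc.shape)
```

```text
cap 223 mean [ 0.5379 -0.2866  0.0602] mid [ 0.5392 -0.2866  0.0606] circ [ 0.5387 -0.2913] 0.0303
knob 68 mean [ 0.5383 -0.2866  0.0795] mid [ 0.5379 -0.2869  0.0799] circ [ 0.5382 -0.287 ] 0.011
lugs 121 mean [ 0.5393 -0.2848  0.0524] mid [ 0.5383 -0.2881  0.051 ] circ [ 0.5386 -0.2886] 0.0341
tinrim 87 mean [ 0.6429 -0.0216  0.0596] mid [ 0.6434 -0.0215  0.0601] circ [ 0.6427 -0.0218] 0.0271
small 125 mean [0.4579 0.0256 0.0346] mid [0.4586 0.0254 0.0356] circ [0.4585 0.0256] 0.02
large 551 mean [0.533  0.2628 0.0453] mid [0.5313 0.2611 0.0491] circ [0.5324 0.2613] 0.0399
dA 91 mean [ 0.693  -0.158   0.0508] mid [ 0.6962 -0.1588  0.0513] circ [ 0.6956 -0.1581] 0.0137
dB 101 mean [0.6367 0.1067 0.0505] mid [0.6503 0.1162 0.0519] circ [0.6508 0.1188] 0.0331
dC 87 mean [ 0.4227 -0.084   0.0513] mid [ 0.4226 -0.0852  0.0514] circ [ 0.4223 -0.0851] 0.0131
dD 99 mean [0.3771 0.1714 0.05  ] mid [0.3761 0.1738 0.052 ] circ [0.3761 0.1737] 0.0135
atom 239 mean [ 0.4154 -0.3984  0.079 ] mid [ 0.4146 -0.4011  0.0679] circ [ 0.4142 -0.404 ] 0.0173
purple 356 mean [ 0.5307 -0.1591  0.0247] mid [ 0.5307 -0.159   0.0281] circ [ 0.532 -0.159] 0.0337
yel 64 mean [ 0.5609 -0.3955  0.0278] mid [ 0.5613 -0.3961  0.0293] circ [ 0.5605 -0.3959] 0.0115
teal 58 mean [ 0.4315 -0.2534  0.0278] mid [ 0.4315 -0.2535  0.0275] circ [ 0.4315 -0.2536] 0.0109
pink 356 mean [ 0.3322 -0.3433  0.0245] mid [ 0.3331 -0.3426  0.0275] circ [ 0.333  -0.3426] 0.0342
(440, 480, 3) (440, 275, 3)
```

View pics/crop.png

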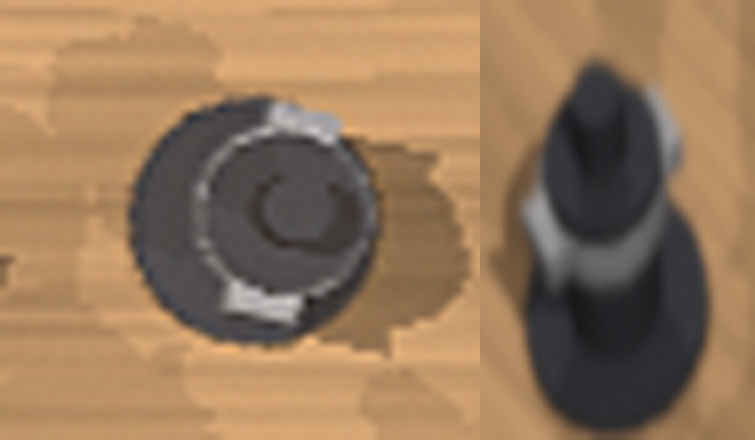

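```bash
cat >> h.py <<'E'
def totool(d,q):
    from scipy.spatial.transform import Rotation as Ro
    return Ro.from_quat(q).inv().apply(d)
E
python3 - <<'E'
from h import *
s=dict(np.load("top0.npz")); a=s["pixels"][210:265,385:445].astype(int)
m=((a.min(2)>125)&(np.ptp(a,axis=2)<30)).astype(np.uint8)
n,l,st,c=cv2.connectedComponentsWithStats(m)
W=[]
for i in range(1,n):
    if st[i,4]>8: p=ray(s,385+c[i][0],210+c[i][1],.052); W.append(p); print(st[i],p)
d=W[0]-W[1]; print("mid",(W[0]+W[1])/2,np.linalg.norm(d),np.degrees(np.arctan2(d[1],d[0])))
sc=dict(np.load("scene0.npz")); P=cloud(sc).reshape(-1,3); ok=sc["depth"].ravel()>0
for nm,c,w,lo,hi in(("knob",(.538,-.287),.02,.077,.09),("cap",(.538,-.287),.032,.0585,.062),("tin",(.643,-.0216),.035,.058,.064)):
    Q=P[ok&(np.hypot(P[:,0]-c[0],P[:,1]-c[1])<w)&(P[:,2]>lo)&(P[:,2]<hi)]
    c,R=cv2.minEnclosingCircle(Q[:,:2].astype(np.float32)); print(nm,len(Q),Q.mean(0),c,R)
# tin rim / mouth circle in top: ellipse of mid rim points
P=cloud(s).reshape(-1,3);Q=P[(np.hypot(P[:,0]-.643,P[:,1]+.0216)<.035)&(P[:,2]>.055)&(P[:,2]<.066)]
A=np.c_[2*Q[:,:2],np.ones(len(Q))]; x=np.linalg.lstsq(A,(Q[:,:2]**2).sum(1),rcond=None)[0]; print("rimfit",x[:2],np.sqrt(x[2]+x[0]**2+x[1]**2))
e=r.state(); print("shift",totool(np.array([.538,-.287,.15])-e["ee_pos"],e["orientation"]))
E
```

```text
[32 13 11  5 31] [ 0.56693646 -0.29318917  0.052     ]
[28 35 10  5 30] [ 0.51150168 -0.27987927  0.052     ]
mid [ 0.53921907 -0.28653422  0.052     ] 0.05701024974578451 -13.501166494883563
knob 68 [ 0.54052235 -0.28616004  0.07994894] (0.5405309200286865, -0.2875406742095947) 0.011953059583902359
cap 150 [ 0.54290626 -0.28195846  0.06012132] (0.540217936038971, -0.2852615416049957) 0.026346556842327118
tin 129 [ 0.64385617 -0.02074396  0.05982289] (0.6438565254211426, -0.02230248600244522) 0.02767966315150261
rimfit [ 0.64277683 -0.02224274] 0.025236355371167
shift [ 0.43170871 -0.14388056  0.05457524]
```

Request:
arm_command:
  commands:
    - [0.088,[0.054,-0.018,0],[0,0,-7.5]]
    - [0.088,[0.108,-0.036,0],[0,0,-15]]
    - [0.088,[0.162,-0.054,0],[0,0,-22.5]]
    - [0.088,[0.217,-0.072,0],[0,0,-30]]
    - [0.088,[0.271,-0.09,0],[0,0,-37.5]]
    - [0.088,[0.325,-0.108,0],[0,0,-45]]
    - [0.088,[0.379,-0.126,0.01],[0,0,-52.5]]
    - [0.088,[0.433,-0.144,0.03],[0,0,-59.7]]
    - [0.088,[0.433,-0.144,0.055],[0,0,-59.7]]
    - [0.088,[0.433,-0.144,0.055],[0,0,-59.7]]
    - [0.088,[0.433,-0.144,0.055],[0,0,-59.7]]

```text
time: 1.48
ee_pos: [0.5391, -0.2877, 0.1506]
orientation: [0.785, 0.619, 0.0, 0.0]
contact_force: [0.6, -0.1, 0.6]
grip_width: 0.0881
grasp_force: 0.0
```

Run:
```python
from h import *
e=r.state(); print(e["time"],e["ee_pos"],e["orientation"],e["joints"],e["contact_force"])
print("shift",totool(np.array([.5393,-.2867,.030])-e["ee_pos"],e["orientation"]))
s=snapshot("scene"); cv2.imwrite("pics/close.png",cv2.resize(s["pixels"][80:280,120:360],None,fx=3,fy=3,interpolation=cv2.INTER_CUBIC)[:,:,::-1][:,:,:])
```

```text
1.475 [ 0.53911801 -0.28774231  0.15061777] [7.85424853e-01 6.18957007e-01 6.93502594e-07 1.53976379e-04] [-6.84207911e-01  3.10433150e-01  1.56280209e+00 -6.87279532e-05
  1.26805653e+00 -4.48219268e-01] [ 0.61272482 -0.07286553  0.6317277 ]
shift [ 1.07882876e-03 -9.60012590e-05  1.20617552e-01]
```

View pics/close.png

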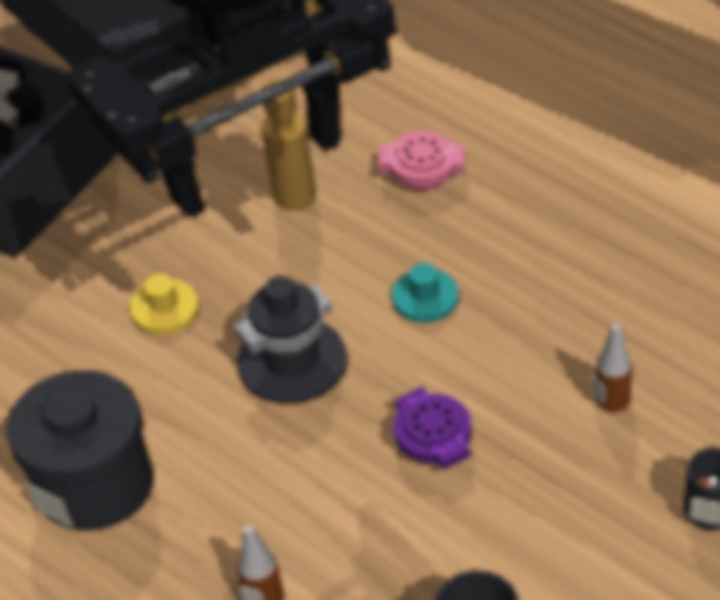

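Gripper open above the lid stack: fingertips at about crop (185,205) and (325,140), lid at (285,320). I'll check this offset against the projection of the TCP.

Run:
```python
from h import *
s=snapshot("scene"); f=240/np.tan(np.radians(s["fovy"])/2)
e=r.state(); ax=np.array([np.cos(np.radians(-13.5)),np.sin(np.radians(-13.5)),0])
for X in(e["ee_pos"],e["ee_pos"]+.05*ax,e["ee_pos"]-.05*ax,np.array([.539,-.287,.08])):
    p=np.array(s["R"])@X+s["t"]; u=f*p[0]/p[2]+s["cx"]; v=f*p[1]/p[2]+s["cy"]; print((u-120)*3,(v-80)*3)
```

```text
263.50771398894256 208.43248222981077
196.89426797623665 241.85581297644876
327.8346567802681 176.15640564874838
279.4038684295508 284.25281140200184
```

Run:
```python
from h import *
s=snapshot("scene"); P=cloud(s).reshape(-1,3); e=r.state(); c=e["ee_pos"]
Q=P[(s["depth"].ravel()>0)&(np.hypot(P[:,0]-c[0],P[:,1]-c[1])<.1)&(P[:,2]>.11)&(P[:,2]<.32)]
d=Q[:,:2]-c[:2]; a=np.radians(-13.5); al=d@[np.cos(a),np.sin(a)]; ac=d@[-np.sin(a),np.cos(a)]
for lo in np.arange(.11,.26,.01):
    m=(Q[:,2]>=lo)&(Q[:,2]<lo+.01)
    for sg in(1,-1):
        k=m&(al*sg>0)
        if k.sum()>2: print(round(lo,3),sg,k.sum(),"al",al[k].min().round(3),al[k].max().round(3),"ac",ac[k].min().round(3),ac[k].max().round(3))
```

```text
0.18 1 13 al 0.043 0.055 ac 0.005 0.011
0.18 -1 21 al -0.056 -0.044 ac -0.007 0.011
0.19 1 36 al 0.044 0.058 ac -0.009 0.013
0.19 -1 42 al -0.058 -0.043 ac -0.007 0.014
0.2 1 40 al 0.045 0.059 ac -0.006 0.013
0.2 -1 52 al -0.06 -0.044 ac -0.009 0.013
0.21 1 45 al 0.045 0.06 ac -0.008 0.013
0.21 -1 44 al -0.06 -0.044 ac -0.01 0.013
0.22 1 39 al 0.044 0.061 ac 0.004 0.013
0.22 -1 60 al -0.062 -0.043 ac -0.008 0.014
0.23 1 5 al 0.052 0.061 ac 0.009 0.012
0.23 -1 45 al -0.061 -0.046 ac -0.011 0.012
0.24 1 7 al 0.084 0.085 ac -0.023 0.023
0.24 -1 18 al -0.082 -0.051 ac -0.01 0.033
0.25 1 96 al 0.007 0.086 ac -0.032 0.037
0.25 -1 75 al -0.085 -0.002 ac -0.01 0.037
0.26 1 289 al 0.0 0.086 ac -0.027 0.037
0.26 -1 227 al -0.085 -0.0 ac 0.003 0.037
```

The fingers really end at z≈0.182, about 31 mm above the reported TCP, while the lateral position agrees. I'll go down part-way and measure again.

Request:
arm_command:
  commands:
    - [0.088,[0.001,0,0.03],[0,0,0]]
    - [0.088,[0.001,0,0.06],[0,0,0]]
    - [0.088,[0.001,0,0.09],[0,0,0]]
    - [0.088,[0.001,0,0.105],[0,0,0]]
    - [0.088,[0.001,0,0.105],[0,0,0]]
    - [0.088,[0.001,0,0.105],[0,0,0]]

```text
time: 2.38
ee_pos: [0.5404, -0.287, 0.0465]
orientation: [0.785, 0.619, 0.0, 0.001]
contact_force: [0.3, -0.1, -0.4]
grip_width: 0.0882
grasp_force: 0.0
```

```bash
cat >> h.py <<'E'
def fing(a=-13.5,yawc=None):
    s=snapshot("scene"); P=cloud(s).reshape(-1,3); e=r.state(); c=e["ee_pos"]; a=np.radians(a)
    d=P[:,:2]-c[:2]; al=d@[np.cos(a),np.sin(a)]; ac=d@[-np.sin(a),np.cos(a)]
    m=(s["depth"].ravel()>0)&(abs(al)>.038)&(abs(al)<.066)&(abs(ac)<.016)&(P[:,2]>c[2]-.01)&(P[:,2]<c[2]+.1)
    print("ee",c,"force",e["contact_force"])
    for sg in(1,-1):
        k=m&(al*sg>0); z=np.sort(P[k,2]); kk=k&(P[:,2]<z[0]+.04)
        print(sg,"zmin",z[:6].round(4),"al",np.percentile(al[kk],[2,98]).round(4),"ac",np.percentile(ac[kk],[2,98]).round(4))
    return s
E
python3 - <<'E'
from h import *
s=fing(); cv2.imwrite("pics/low.png",cv2.resize(s["pixels"][100:260,120:320],None,fx=4,fy=3.75,interpolation=cv2.INTER_CUBIC)[:,:,::-1])
E
```

```text
ee [ 0.54046538 -0.28700801  0.04664893] force [-0.23203091 -0.01374056 -0.17023053]
1 zmin [0.0816 0.0829 0.0833 0.0834 0.0835 0.0842] al [0.0446 0.06  ] ac [-0.0062  0.0138]
-1 zmin [0.08   0.0805 0.0813 0.0816 0.0822 0.0828] al [-0.0587 -0.0434] ac [-0.0071  0.0125]
```

View pics/low.png

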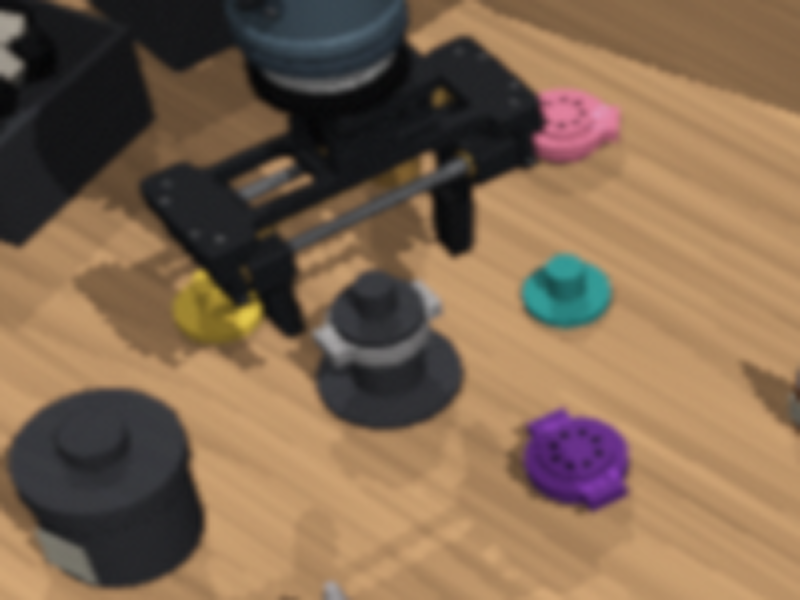

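Now with the fingers astride the lugs: tips at z≈0.080, about 33 mm above the reported TCP, so the offset is constant. Descend 50 mm and grip.

Request:
arm_command:
  commands:
    - [0.088,[-0.001,0,0.02],[0,0,0]]
    - [0.088,[-0.001,0,0.04],[0,0,0]]
    - [0.088,[-0.001,0,0.05],[0,0,0]]
    - [0.088,[-0.001,0,0.05],[0,0,0]]
    - [0.088,[-0.001,0,0.05],[0,0,0]]

```text
time: 3.05
ee_pos: [0.5395, -0.2873, -0.0048]
orientation: [0.785, 0.619, 0.0, 0.0]
contact_force: [0.4, -0.6, 0.2]
grip_width: 0.0881
grasp_force: 0.0
```

Run:
```python
from h import *
fing()
```

```text
ee [ 0.5397336  -0.28746248 -0.00448527] force [ 0.05881136 -0.21293726 -0.58496932]
1 zmin [-0.0045 -0.0036 -0.0032 -0.0032 -0.0031 -0.0031] al [0.0385 0.0654] ac [-0.0152  0.0153]
-1 zmin [-0.0064 -0.0042 -0.0035 -0.0034 -0.0034 -0.0033] al [-0.0655 -0.0393] ac [-0.0152  0.0145]
```

Request:
arm_command:
  commands:
    - [0.06,[0,0,0],[0,0,0]]
    - [0.06,[0,0,0],[0,0,0]]
    - [0.06,[0,0,0],[0,0,0]]
    - [0.06,[0,0,0],[0,0,0]]
    - [0.06,[0,0,0],[0,0,0]]
    - [0.06,[0,0,0],[0,0,0]]

```text
time: 3.85
ee_pos: [0.5396, -0.2874, -0.0046]
orientation: [0.785, 0.619, 0.0, 0.0]
contact_force: [-0.3, 0.6, 3.7]
grip_width: 0.0656
grasp_force: 30.0
```

Gripped at 66 mm, as the lugs measure. Lift.

Request:
arm_command:
  commands:
    - [0.06,[0,0,-0.005],[0,0,0]]
    - [0.06,[0,0,-0.02],[0,0,0]]
    - [0.06,[0,0,-0.05],[0,0,0]]
    - [0.06,[0,0,-0.08],[0,0,0]]
    - [0.06,[0,0,-0.11],[0,0,0]]
    - [0.06,[0,0,-0.12],[0,0,0]]
    - [0.06,[0,0,-0.12],[0,0,0]]
    - [0.06,[0,0,-0.12],[0,0,0]]

```text
time: 4.85
ee_pos: [0.5384, -0.2865, 0.1135]
orientation: [0.785, 0.619, -0.0, -0.001]
contact_force: [-0.1, 0.4, -2.7]
grip_width: 0.0652
grasp_force: 30.0
```

Run:
```python
from h import *
s=snapshot("scene"); P=cloud(s).reshape(-1,3); e=r.state(); c=e["ee_pos"]
cv2.imwrite("pics/lift.png",cv2.resize(s["pixels"][60:240,120:340],None,fx=3.6,fy=3.3,interpolation=cv2.INTER_CUBIC)[:,:,::-1])
d=np.hypot(P[:,0]-c[0],P[:,1]-c[1])
for lo in np.arange(.13,.215,.004):
    k=(d<.03)&(P[:,2]>lo)&(P[:,2]<lo+.004); 
    if k.sum()>3: print(lo.round(3),k.sum(),P[k].mean(0).round(4),np.ptp(P[k,:2],axis=0).round(3))
print(c,"shift",totool(np.array([.6433,-.0221,c[2]])-c,e["orientation"]))
```

```text
0.146 5 [ 0.5493 -0.2753  0.1488] [0.018 0.015]
0.15 10 [ 0.5481 -0.2715  0.1526] [0.022 0.015]
0.154 4 [ 0.5509 -0.2712  0.1545] [0.015 0.01 ]
0.158 19 [ 0.5482 -0.2718  0.1606] [0.053 0.026]
0.162 48 [ 0.5464 -0.2675  0.1641] [0.053 0.024]
0.166 56 [ 0.5489 -0.2725  0.1685] [0.058 0.041]
0.17 62 [ 0.5485 -0.2747  0.1717] [0.057 0.041]
0.174 134 [ 0.5416 -0.2796  0.1765] [0.049 0.047]
0.178 141 [ 0.542  -0.2808  0.1791] [0.05  0.048]
0.182 18 [ 0.5431 -0.2804  0.1842] [0.016 0.013]
0.186 18 [ 0.5427 -0.2801  0.1885] [0.015 0.018]
0.19 18 [ 0.5409 -0.2803  0.1918] [0.02  0.016]
0.194 30 [ 0.5404 -0.281   0.1967] [0.022 0.012]
0.198 13 [ 0.5398 -0.2786  0.1994] [0.015 0.006]
[ 0.53836941 -0.2864591   0.1133839 ] shift [2.81528298e-01 4.04712843e-02 2.33029984e-04]
```

View pics/lift.png

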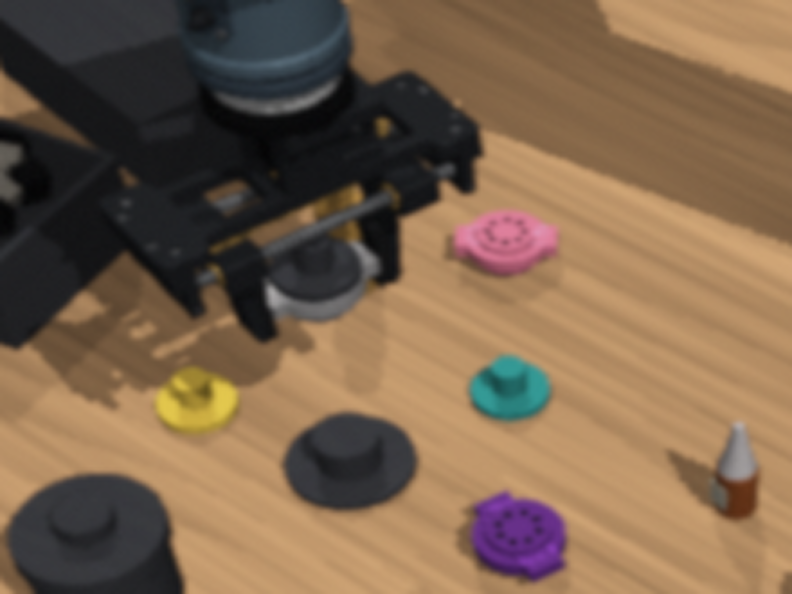

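Both lids are held together and level at about crop (318,280), and the plinth is empty. Carry over the middle tin.

Request:
arm_command:
  commands:
    - [0.06,[0.012,0.002,0],[0,0,0]]
    - [0.06,[0.04,0.006,0],[0,0,0]]
    - [0.06,[0.08,0.012,0],[0,0,0]]
    - [0.06,[0.12,0.018,0],[0,0,0]]
    - [0.06,[0.16,0.024,0],[0,0,0]]
    - [0.06,[0.2,0.03,0],[0,0,0]]
    - [0.06,[0.24,0.035,0],[0,0,0]]
    - [0.06,[0.265,0.039,0.01],[0,0,0]]
    - [0.06,[0.277,0.041,0.03],[0,0,0]]
    - [0.06,[0.28,0.041,0.05],[0,0,0]]
    - [0.06,[0.28,0.041,0.06],[0,0,0]]
    - [0.06,[0.28,0.041,0.06],[0,0,0]]

```text
time: 6.4
ee_pos: [0.6431, -0.0252, 0.0534]
orientation: [0.786, 0.619, -0.001, -0.001]
contact_force: [-0.4, 0.7, -2.3]
grip_width: 0.0654
grasp_force: 30.0
```

```bash
cat >> h.py <<'E'
def fit(Q):
    x=np.linalg.lstsq(np.c_[2*Q[:,:2],np.ones(len(Q))],(Q[:,:2]**2).sum(1),rcond=None)[0]; return x[:2],np.sqrt(x[2]+x[:2]@x[:2])
E
python3 - <<'E'
from h import *
s=snapshot("scene"); P=cloud(s).reshape(-1,3); e=r.state(); c=e["ee_pos"]
print(c,e["contact_force"])
cv2.imwrite("pics/over.png",cv2.resize(s["pixels"][170:330,180:390],None,fx=3.75,fy=3.75,interpolation=cv2.INTER_CUBIC)[:,:,::-1])
d=np.hypot(P[:,0]-c[0],P[:,1]-c[1]-.003)
h=c[2]+.065 # cap top
k=(d<.03)&(abs(P[:,2]-h)<.006); print("capz",np.median(P[k,2]),P[k].mean(0),cv2.minEnclosingCircle(P[k,:2].astype(np.float32)))
for z in range(-8,9,2):
    kk=(d<.03)&(P[:,2]>h+z/1000)&(P[:,2]<h+(z+2)/1000); print(z,kk.sum(),end="; ")
k=(d<.03)&(P[:,2]>h+.016)&(P[:,2]<h+.03); print("\nknobtop",k.sum(),np.percentile(P[k,2],80) if k.any() else 0)
k=(d<.033)&(P[:,2]>.054)&(P[:,2]<.063); print("tin rim visible",k.sum(), fit(P[k]) if k.sum()>5 else "")
E
```

```text
[ 0.64398872 -0.02530742  0.05454116] [ 0.25798348  0.5128961  -2.7947048 ]
capz 0.11788404001094285 [ 0.64666301 -0.0154363   0.11800005] ((0.6429170966148376, -0.02333269827067852), 0.025568906217813492)
-8 14; -6 31; -4 98; -2 122; 0 40; 2 9; 4 8; 6 7; 8 4; 
knobtop 36 0.13945926912921086
tin rim visible 114 (array([ 0.64449352, -0.02140268]), np.float64(0.02510961935327287))
```

View pics/over.png

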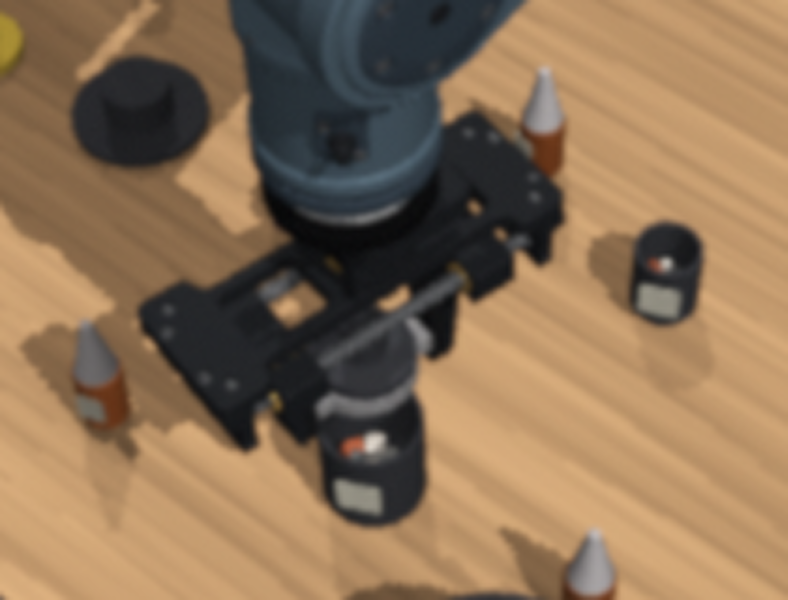

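The stack is straight above the middle tin (crop (370,430)), its cap top at 0.118, so 40 mm remain. Lower gently.

Request:
arm_command:
  commands:
    - [0.06,[0.0015,0.0005,0.01],[0,0,0]]
    - [0.06,[0.0015,0.0005,0.02],[0,0,0]]
    - [0.06,[0.0015,0.0005,0.026],[0,0,0]]
    - [0.06,[0.0015,0.0005,0.03],[0,0,0]]
    - [0.06,[0.0015,0.0005,0.033],[0,0,0]]
    - [0.06,[0.0015,0.0005,0.036],[0,0,0]]
    - [0.06,[0.0015,0.0005,0.037],[0,0,0]]
    - [0.06,[0.0015,0.0005,0.037],[0,0,0]]

```text
time: 7.45
ee_pos: [0.6452, -0.023, 0.018]
orientation: [0.785, 0.619, 0.0, -0.0]
contact_force: [-0.4, -0.1, -2.7]
grip_width: 0.0655
grasp_force: 30.0
```

Request:
arm_command:
  commands:
    - [0.06,[0,0,0.001],[0,0,0]]
    - [0.06,[0,0,0.002],[0,0,0]]
    - [0.06,[0,0,0.003],[0,0,0]]
    - [0.06,[0,0,0.003],[0,0,0]]
    - [0.06,[0,0,0.003],[0,0,0]]

```text
time: 8.07
ee_pos: [0.6451, -0.0231, 0.015]
orientation: [0.785, 0.619, -0.0, -0.0]
contact_force: [-0.5, 0.4, -3.0]
grip_width: 0.0653
grasp_force: 30.0
```

```bash
cat > m.py <<'E'
from h import *
s=snapshot("scene"); P=cloud(s).reshape(-1,3); e=r.state(); c=e["ee_pos"]; print(c,e["contact_force"],e["moment"])
d=np.hypot(P[:,0]-.6444,P[:,1]+.0218)
k=(d<.03)&(abs(P[:,2]-.078)<.006); 
print("cap",k.sum(),np.median(P[k,2]),P[k].mean(0),cv2.minEnclosingCircle(P[k,:2].astype(np.float32)))
k=(d<.014)&(abs(P[:,2]-.098)<.012); print("knobtop",k.sum(),np.percentile(P[k,2],[50,75,90]) if k.any() else "")
E
python3 m.py
```

```text
[ 0.6451538  -0.02304691  0.01498082] [-0.09367907 -0.36738349 -2.78596594] [-0.01887623 -0.05893355 -0.01537503]
cap 300 0.07922610973613115 [ 0.64919444 -0.01184001  0.0786451 ] ((0.6442042589187622, -0.017540859058499336), 0.027649998664855957)
knobtop 62 [0.09806767 0.09959304 0.10123033]
```

Request:
arm_command:
  commands:
    - [0.06,[0,0,0.0005],[0,0,0]]
    - [0.06,[0,0,0.001],[0,0,0]]
    - [0.06,[0,0,0.0015],[0,0,0]]
    - [0.06,[0,0,0.0015],[0,0,0]]

```text
time: 8.62
ee_pos: [0.6452, -0.023, 0.0135]
orientation: [0.785, 0.619, 0.0, 0.0]
contact_force: [-0.4, -0.6, -2.5]
grip_width: 0.0652
grasp_force: 30.0
```

Request:
arm_command:
  commands:
    - [0.06,[0,0,0.0005],[0,0,0]]
    - [0.06,[0,0,0.001],[0,0,0]]
    - [0.06,[0,0,0.001],[0,0,0]]
    - [0.06,[0,0,0.001],[0,0,0]]

```text
time: 9.12
ee_pos: [0.6453, -0.0231, 0.0134]
orientation: [0.785, 0.619, 0.0, 0.0]
contact_force: [-3.1, 0.6, 5.1]
grip_width: 0.0655
grasp_force: 30.0
```

Contact at exactly the expected height: 18.0 mm above the pick pose, so the lid origin is at 48 mm. Seated; release and rise.

Request:
arm_command:
  commands:
    - [0.06,[0,0,-0.0005],[0,0,0]]
    - [0.088,[0,0,-0.0005],[0,0,0]]
    - [0.088,[0,0,-0.0005],[0,0,0]]
    - [0.088,[0,0,-0.0005],[0,0,0]]
    - [0.088,[0,0,-0.0005],[0,0,0]]
    - [0.088,[0,0,-0.0005],[0,0,0]]

```text
time: 9.88
ee_pos: [0.6452, -0.023, 0.013]
orientation: [0.785, 0.619, 0.0, -0.0]
contact_force: [-0.2, 0.2, 0.2]
grip_width: 0.0879
grasp_force: 0.0
```

Request:
arm_command:
  commands:
    - [0.088,[0,0,-0.02],[0,0,0]]
    - [0.088,[0,0,-0.04],[0,0,0]]
    - [0.088,[0,0,-0.07],[0,0,0]]
    - [0.088,[0,0,-0.1],[0,0,0]]
    - [0.088,[0,0,-0.1],[0,0,0]]
    - [0.088,[0,0,-0.1],[0,0,0]]

```text
time: 10.62
ee_pos: [0.645, -0.023, 0.1132]
orientation: [0.785, 0.619, 0.0, 0.0]
contact_force: [-0.2, -0.8, -0.3]
grip_width: 0.088
grasp_force: 0.0
```

```bash
cat >> m.py <<'E'
k=(d<.012)&(P[:,2]>.0955)&(P[:,2]<.105); print("knob",k.sum(),P[k].mean(0),cv2.minEnclosingCircle(P[k,:2].astype(np.float32)))
k=(d<.03)&(abs(P[:,2]-.078)<.005)&(d>.014); A=np.c_[P[k,:2]-[.644,-.022],np.ones(k.sum())]; print("cap plane tilt deg",np.degrees(np.linalg.lstsq(A,P[k,2],rcond=None)[0][:2]))
k=(d<.033)&(P[:,2]>.05)&(P[:,2]<.06); print("n",k.sum())
cv2.imwrite("pics/seated.png",cv2.resize(s["pixels"][200:330,200:370],None,fx=4.5,fy=4.5,interpolation=cv2.INTER_CUBIC)[:,:,::-1])
E
python3 m.py
```

```text
[ 0.64448704 -0.02292783  0.1123225 ] [ 0.39490964  0.07851978 -1.71801819] [-0.07610543 -0.01889191 -0.02574529]
cap 395 0.07792558845443615 [ 0.64851228 -0.01815149  0.07779806] ((0.6440337300300598, -0.02118530496954918), 0.026980658993124962)
knobtop 139 [0.09731864 0.09868035 0.0995386 ]
knob 102 [ 0.64484773 -0.02182927  0.0980512 ] ((0.6438913941383362, -0.0213739275932312), 0.011858444660902023)
cap plane tilt deg [-0.65665259 -0.3408313 ]
n 78
```

View pics/seated.png

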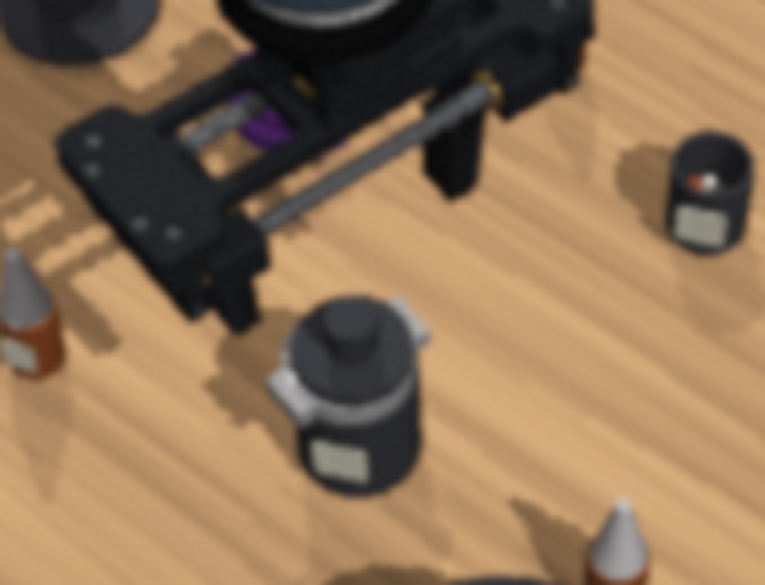

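Released: both lids sit level in the middle tin (crop (350,370)), tilt under 1° and cap top at 0.078. Now go for the knob.

Request:
arm_command:
  commands:
    - [0.045,[-0.001,0,0.01],[0,0,0]]
    - [0.045,[-0.001,0,0.02],[0,0,0]]
    - [0.045,[-0.001,0,0.03],[0,0,0]]
    - [0.045,[-0.001,0,0.045],[0,0,0]]
    - [0.045,[-0.001,0,0.055],[0,0,0]]
    - [0.045,[-0.001,0,0.062],[0,0,0]]
    - [0.045,[-0.001,0,0.064],[0,0,0]]
    - [0.045,[-0.001,0,0.064],[0,0,0]]

```text
time: 11.68
ee_pos: [0.6452, -0.0241, 0.0492]
orientation: [0.785, 0.619, 0.0, 0.0]
contact_force: [-0.2, 0.3, 0.4]
grip_width: 0.0449
grasp_force: 0.0
```

Run:
```python
from h import *
s=snapshot("scene"); e=r.state(); print(e["ee_pos"],e["contact_force"],e["grip_width"])
cv2.imwrite("pics/knob.png",cv2.resize(s["pixels"][220:320,210:340],None,fx=6,fy=6,interpolation=cv2.INTER_CUBIC)[:,:,::-1])
```

```text
[ 0.64532544 -0.02411214  0.04947854] [ 0.66812947 -0.2153218   0.59616621] 0.04531042584526818
```

View pics/knob.png

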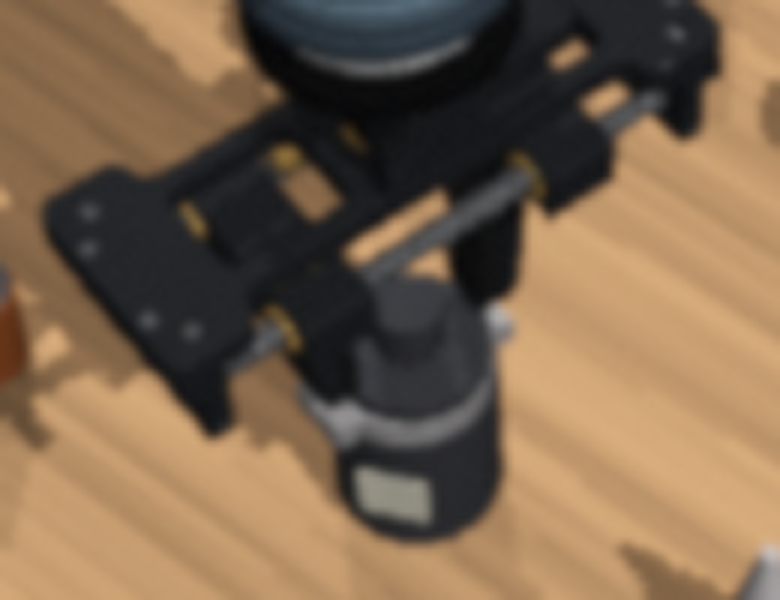

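The fingers straddle the knob (crop (410,310)) just above the cap. Close.

Request:
arm_command:
  commands:
    - [0.035,[0,0,0],[0,0,0]]
    - [0.03,[0,0,0],[0,0,0]]
    - [0.026,[0,0,0],[0,0,0]]
    - [0.024,[0,0,0],[0,0,0]]
    - [0.022,[0,0,0],[0,0,0]]
    - [0.018,[0,0,0],[0,0,0]]
    - [0.016,[0,0,0],[0,0,0]]
    - [0.016,[0,0,0],[0,0,0]]

```text
time: 12.72
ee_pos: [0.6448, -0.024, 0.049]
orientation: [0.785, 0.619, -0.0, -0.0]
contact_force: [-2.4, 0.5, 2.6]
grip_width: 0.0211
grasp_force: 30.0
```

Request:
arm_command:
  commands:
    - [0.016,[0,0,-0.002],[0,0,0]]
    - [0.016,[0,0,-0.005],[0,0,0]]
    - [0.016,[0,0,-0.01],[0,0,0]]
    - [0.016,[0,0,-0.02],[0,0,0]]
    - [0.016,[0,0,-0.035],[0,0,0]]
    - [0.016,[0,0,-0.055],[0,0,0]]
    - [0.016,[0,0,-0.075],[0,0,0]]
    - [0.016,[0,0,-0.09],[0,0,0]]
    - [0.016,[0,0,-0.098],[0,0,0]]
    - [0.016,[0,0,-0.1],[0,0,0]]
    - [0.016,[0,0,-0.1],[0,0,0]]
    - [0.016,[0,0,-0.1],[0,0,0]]

```text
time: 14.22
ee_pos: [0.6444, -0.0239, 0.1481]
orientation: [0.785, 0.619, -0.0, -0.001]
contact_force: [-0.3, -0.1, -0.4]
grip_width: 0.0207
grasp_force: 30.0
```

Run:
```python
from h import *
s=snapshot("scene"); e=r.state(); print(e["ee_pos"],e["contact_force"],e["grip_width"])
P=cloud(s).reshape(-1,3); d=np.hypot(P[:,0]-.6445,P[:,1]+.022)
for nm,z,w in(("inner top z.074",.073,.006),("cap top z.178",.178,.005)):
    k=(d<.028)&(abs(P[:,2]-z)<w)&((d>.014)|(z<.1)); A=np.c_[P[k,:2]-[.6445,-.022],np.ones(k.sum())]; x=np.linalg.lstsq(A,P[k,2],rcond=None)[0]; print(nm,k.sum(),np.median(P[k,2]),np.degrees(x[:2]))
cv2.imwrite("pics/final.png",cv2.resize(s["pixels"][170:330,190:390],None,fx=3.75,fy=3.75,interpolation=cv2.INTER_CUBIC)[:,:,::-1])
```

```text
[ 0.6444903  -0.02397683  0.14815212] [ 0.30067197 -0.03336552 -0.90303064] 0.02139839288318894
inner top z.074 601 0.07202805749230558 [-0.17935233 -0.8443647 ]
cap top z.178 215 0.17682816452654013 [-0.3412595 -0.2193471]
```

View pics/final.png

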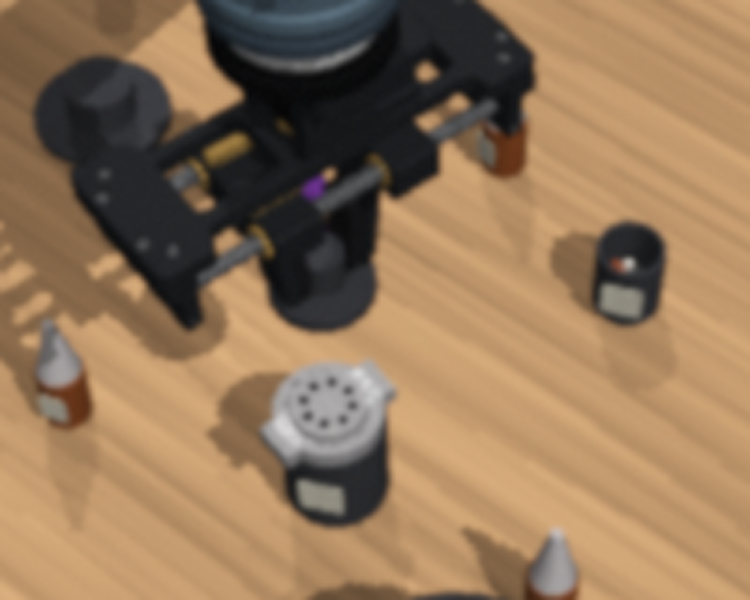

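The outer lid is held level about 99 mm up (crop (322,290)). The pierced inner lid sits level in the tin (330,405) and nothing else has moved. Hand in.

```bash
python3 -c "
from plant import r
print(r.close_job())"
```

```text
the job is handed in; nothing more can be done
None
```

The job is handed in: the inner lid is seated level in the middle tin, and the arm is holding the outer lid level by its knob, about 10 cm above where it sat.

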